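Shut up the oat bin with its sliding cover

ROBOT

A 6-joint arm with a two-finger parallel gripper is mounted at the origin on the work surface. World frame = base frame: x ahead of the robot, y to its left, z up, the work surface at z = 0. Lengths are in m, angles in rad, forces in N, time in s.
With the tool pointing down it reaches from about 0.4 to 0.925 m from the base axis. Payload 3.4 kg.
Tool frame: the origin (TCP) lies midway between the tips of the shut fingers; the grasp point (between the pads) lies 19 mm behind it (bot.grip_point_offset is the distance from the TCP to the grasp point, in m); z points along the fingers, y is the line along which they close (so a half turn about z gives the same grasp; the last joint's range is limited). The gripper opens to 85 mm and grips with 20 to 120 N. Pads are 22 mm wide; open, the fingers measure 114 mm over their backs; the gripper's body (76 mm by 85 mm) begins 54 mm behind the grasp point. The pads swing forward as they close: fully open they stand 13 mm farther back than shut.
Start: joints at [-1.224, 0.307, 1.506, -0, 1.328, -0.073], TCP at [0.235, -0.525, 0.231] pointing down, gripper open.
Joint ranges: [-3.12, 3.12], [-1.05, 2.28], [0.14, 2.33], [-1.42, 4.57], [0.1, 2.73], [-2.68, 2.68]. Speed limits (rad/s): [2.57, 2.57, 3.14, 3.14, 3.14, 3.14].

INTERFACE

Orientations are given as a unit quaternion [w, x, y, z].
In Python, from rig import get_state, vision, workorder, spotter, bot gives the robot as it stands. The module is installed in compiled form; this text tells all that it offers.
- The arm moves only by the shell command python3 -m creep 'ROWS' [OPENING] [FORCE]. ROWS is JSON, one flat list of numbers, 6 for each row, row after row: the shift along the tool's x, y, z each as a share of 0.05 m, from -1 to 1, then the turn, a rotation vector about the tool's x, y, z each as a share of 8 degrees, from -1 to 1. In form: [tx, ty, tz, ax, ay, az, tx, ty, tz, ax, ay, az, ...]. A call has 1 to 8 rows; each row shifts and turns the commanded pose from where the row before left it, along the tool's axes as they then stand; what a row does not reach is not made up. A row lasts 1/8 s, in which the tool goes at most 62.5 mm and 10.7 degrees, less where a joint would pass 70% of its speed; a pose out of reach is approached as far as the arm can. A call with a number of a shift or a turn outside -1 to 1 is refused whole. A call with a gripper value outside its range is refused whole. OPENING is the gripper's target within -1 to 1 (fully open at 1, half-way at 0, shut at -1), set as the call begins (- or left out, the last holds). The fingers move at their own pace and stop on an object; FORCE is the grip in N (left out, the last holds). Time passes only in rows, so rows that do not move let the fingers close. It gives the time, the measured TCP pose, the force, the opening and the grip force at its end, in the units of the state.
- get_state(): the state, without advancing time (a new reading comes with each control period).
- vision.grab_frame(name): name is "side" or "top"; returns a dict with "color" (400x640x3 uint8, red, green, blue), "range_z" (400x640 float32, m along the optical axis (not along the pixel's ray), 0 where there is no reading), "K" (3x3 intrinsics, pixels), "T" (4x4, takes a point from camera to world coordinates). Camera axes: x right, y down, z forward; pixel columns grow to the right and rows downward; lengths in m; the calibration is good to about 2 mm. A picture is of the moment at which its call begins.
- workorder.close_job(): hands the job in; it is judged then, once.
Trained networks look in the newest picture that a camera, given by its name, has taken for a name from the list of things; names that differ only in an ending like _2 or _b are one class to them, and where a whole thing is asked for, a point or a joint stands for the part that bears it (a point fixed in the world has none). Each returns a list of dicts, best first, with "score" (0 to 1); they miss things now and then, are a little off and sometimes report something else, mostly with a low value. They report only what shows in the picture. A call takes as long as a camera call. They do not tell look-alikes from the thing itself.
- spotter.outline_of(target, camera): "mask" (400x640 bool, what is visible of it).
- spotter.tip_of(target, camera): "location" ([x, y, z] in m, in the coordinates of the camera as it stood for that picture, good to about 4 mm: a listed point, or the origin of a listed thing).
The state is a dict: "time": time; "joint_pos": joint angles; "joint_vel": joint speeds; "tau": joint torques, N m; "eef_pos": TCP position; "tcp_rot": TCP orientation; "contact_force": force on the tool from outside, world axes, zero at the start; "ft_torque": the same for the moment, N m; "grip_width": finger opening in m; "grasp_force": force on a finger pad.
Only numpy, scipy, OpenCV 4.12 (cv2) and the standard library are available. Lean on these libraries where they do the work, as an engineer would, in place of code of your own. Each camera call takes 0.05 s, during which the arm holds its last target. There are 200 camera calls.

TASK

Shut the oat bin. Take its oblong cover with the hole in it out of the crate, lay it on the open top of the bin short of the pin, so that its far end rests on the pin and has not yet gone under the keeper bar, then slide it away under the bar until its hole drops over the pin and it lies flat on the rim; then turn the wooden turn-button all the way across the near end of the cover. Leave the other things in the crate, do not shift the glass jar, and let go of everything.

Things in the scene. Friction and masses are not known exactly. Their poses are not given: they have to be found in the camera images.
- cover_grip (a point): Oblong aluminium cover, 170 x 102 x 6 mm, about 0.28 kg, flat in the crate. An upright beech grip block stands across its middle: 14 mm thick along the cover's x, 50 mm long along its y, top 54 mm above the cover's underside. Point: in the block at the cover's centre, 31 mm above the underside. x runs along the cover's length to the end with the hole, z up.
- cover_hole (a point): Centre of the 24 mm hole through the cover, level with the underside, 30 mm from the cover's middle along its +x; axes as the cover.
- crate: Low open wooden crate, 262 x 342 x 50 mm, walls and floor 6 mm, fixed to the worktop. Origin at the centre of its underside. The cover and a round lid lie side by side in it (either may be on either side), with a spurtle along its far wall.
- bin_seat (a point): Fixed oak oat bin, rim 95 mm above the worktop, near end at x = -95 mm of this point. Point: where the middle of the seated cover's underside rests, at rim height. x points away from the robot, the way the cover slides; z up; the seated cover's axes match these. Two guides on the rim, 110 mm apart, 19 mm tall with lips flaring outward, run from x = -45 to +105 mm.
- pin_top (a point): Top of the fixed steel pin, 12 mm across, tapered tip, 8 mm above the rim, 30 mm along +x from bin_seat. With its middle 20 to 45 mm on the -x side of bin_seat the cover lies on the pin and the near rim, slightly tilted. Pushed on along x its hole comes over the pin, it drops flat, and the pin in the hole stops it.
- keeper (a point): Middle of the underside of the fixed keeper bar across the bin's far end, 21 mm above the rim. The bar is 18 mm wide along x (72 to 90 mm from bin_seat) and 12 mm thick; the far 13 mm of the seated cover lies under it, so the cover cannot be lowered straight onto the pin.
- button (a joint): Wooden turn-button on a vertical pivot at the bin's near left corner. 0 = swung outward (150 degrees counter-clockwise from the bin's +x); grows counter-clockwise seen from above as it swings in over the cover's near end; stop at 2.094 rad = squarely across (along the bin's -y). Stays where left, turns with 0.03 N m. Starts at 0 to 0.5, clear of the cover's way; passes 3 mm above the seated cover.
- button_pivot (a point): Point on the turn-button's vertical pivot axis, 70 mm on the -x side and 72 mm on the +y side of bin_seat, 14 mm above the rim.
- button_peg (a point): Upright round beech peg near the end of the turn-button, 14 mm across and 44 mm tall, standing on the arm 58 mm from the pivot axis. This point is on its axis, 26 mm above the top of the arm (18 mm below the peg's top).
- roundlid_mid (a point): Round aluminium lid, 120 mm across and 6 mm thick with a beech knob 24 mm across and 30 mm tall; lies in the crate, stays there. Point at its centre, half-way up.
- spurtle_mid (a point): Beech spurtle, 190 mm long and 22 mm thick, lying in the crate along its far wall; stays there. Point at its middle.
- jar: Glass jar with a steel lid, 60 mm across, 100 mm tall, beyond the gap between crate and bin. Origin at the centre of its underside. Not to be disturbed.
Mind the look-alikes: they are no part of the job. What is shaped like the part that bears cover_grip but turquoise is not meant. What is shaped like the part that bears roundlid_mid but blue is not meant.

How it is judged:
By the outcome, as a careful person would: the job done as asked, in the order asked, and still so for the second after the job is handed in, with the robot touching nothing.
It also fails if it takes over 58 s, if anything falls off the work surface, if the arm or the gripper's body presses on something with over 40 N, if the wrist force passes 120 N, or if a joint passes its speed limit or range.

## Working session

There is one attempt and no reset: what is moved stays moved. The work goes in short steps, Python scripts to look and compute and a shell command to move; the robot and the scene stay as the last step left them, time stands still between calls to the robot, and variables do not carry over. Pictures are saved under pics/ and viewed, at most 10 in all, crops included, and the job is handed in when it is done.

```bash
mkdir -p pics; cat > h.py <<'E'
import numpy as np,cv2
from rig import get_state,vision,spotter
def grab(c): return vision.grab_frame(c)
def tips(n,c,f):
    out=[]
    for d in spotter.tip_of(n,c):
        p=np.append(d["location"],1); w=(f["T"]@p)[:3]
        q=f["K"]@p[:3]; out.append((round(float(d["score"]),2),w.round(3).tolist(),(q[:2]/q[2]).round().astype(int).tolist()))
    return out
def pts(f):
    z=f["range_z"]; v,u=np.mgrid[:400,:640]; K=f["K"]
    P=np.stack([(u-K[0,2])/K[0,0]*z,(v-K[1,2])/K[1,1]*z,z],-1)
    W=P@f["T"][:3,:3].T+f["T"][:3,3]; W[z==0]=np.nan; return W
def save(f,n,crop=None,s=1):
    im=f["color"][...,::-1]
    if crop: a,b,c,d=crop; im=im[b:d,a:c]
    cv2.imwrite("pics/"+n,cv2.resize(im,None,fx=s,fy=s,interpolation=cv2.INTER_CUBIC))
E
python3 - <<'E'
from h import *
for c in ("top","side"):
    f=grab(c); save(f,c+"0.png")
    print(c,f["T"].round(3).tolist())
    for n in "cover_grip cover_hole crate bin_seat pin_top keeper button_pivot button_peg roundlid_mid jar spurtle_mid".split(): print(n,tips(n,c,f))
s=get_state(); print(s)
E
```

```text
top [[-0.03, -0.999, 0.04, 0.476], [-0.999, 0.03, 0.014, 0.044], [-0.015, -0.039, -0.999, 1.47], [0.0, 0.0, 0.0, 1.0]]
cover_grip [(0.87, [0.322, -0.138, 0.03], [381, 266]), (0.7, [0.235, 0.301, 0.029], [240, 298]), (0.67, [0.51, 0.326, 0.032], [230, 210]), (0.25, [0.519, 0.243, 0.001], [258, 207])]
cover_hole [(0.92, [0.333, -0.115, 0.002], [373, 262]), (0.88, [0.533, 0.314, 0.009], [235, 203]), (0.83, [0.247, 0.272, 0.004], [251, 293]), (0.43, [0.714, -0.176, 0.117], [393, 135])]
crate [(0.88, [0.519, 0.24, -0.001], [259, 206])]
bin_seat [(0.68, [0.629, 0.196, 0.017], [271, 171]), (0.6, [0.63, -0.17, 0.094], [391, 164])]
pin_top [(0.72, [0.658, -0.175, 0.099], [393, 155])]
keeper [(0.85, [0.715, -0.179, 0.118], [394, 134])]
button_pivot [(0.67, [0.572, -0.09, 0.109], [366, 184])]
button_peg [(0.62, [0.51, -0.075, 0.14], [362, 205])]
roundlid_mid [(0.63, [0.487, 0.162, 0.021], [283, 216]), (0.61, [0.843, 0.087, 0.015], [304, 103])]
jar [(0.61, [0.753, -0.015, -0.007], [337, 131])]
spurtle_mid [(0.52, [0.626, 0.196, 0.016], [271, 172])]
side [[-0.902, -0.323, 0.286, 0.228], [-0.431, 
[... 974 characters left out ...]
ime': 1.2, 'joint_pos': array([-1.22347665e+00,  3.06779949e-01,  1.50641633e+00,  2.93820046e-05,
        1.32840680e+00, -7.34674027e-02]), 'joint_vel': array([ 0.00054865, -0.00053846,  0.00108484, -0.00107947,  0.00111367,
        0.0019536 ]), 'tau': array([-8.15406765e-04, -4.57502568e+01, -2.52331477e+01, -4.31489516e-04,
        7.59519389e-04, -1.80575444e-05]), 'eef_pos': array([ 0.23487758, -0.52483323,  0.23131022]), 'tcp_rot': array([-7.11210818e-06,  9.77949538e-01,  2.08841331e-01,  1.34163047e-05]), 'contact_force': array([-0.48736424,  0.65238374,  1.17606943]), 'ft_torque': array([-0.00721225, -0.03993456, -0.0469647 ]), 'grasp_force': 0.0, 'grip_width': 0.0855142188376488}
```

View pics/top0.png

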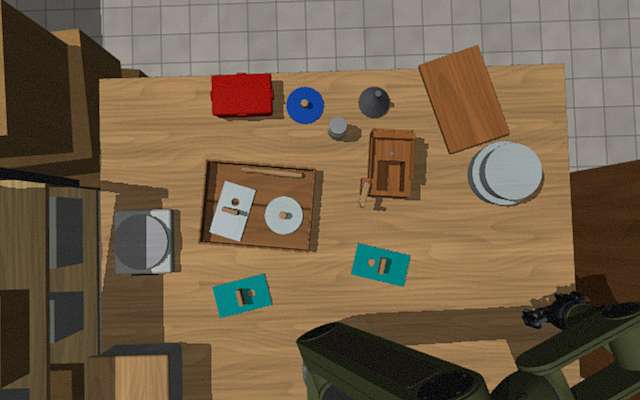

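View pics/side0.png

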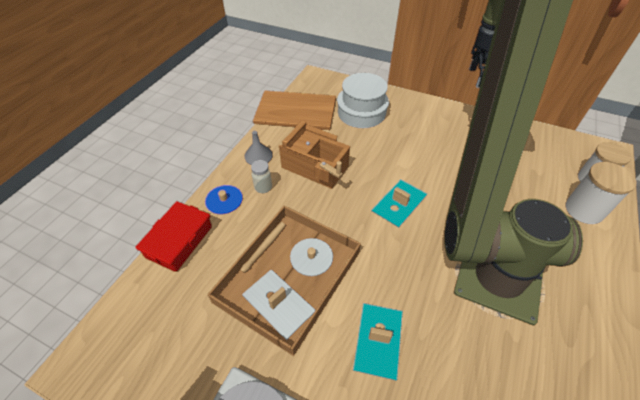

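The top view shows three things that could be taken for the cover:
- an aluminium one in the crate at px (232,210), with its hole at (235,202)
- a turquoise one at (242,296)
- a turquoise one at (380,265)

I choose the aluminium one in the crate. The bin is at (391,164) and the button peg at about (362,203). Next I'll take a close crop and work out the yaws.

```bash
python3 - <<'E'
from h import *
f=grab("top"); 
a=f["color"][...,::-1]
A=cv2.resize(a[150:260,195:330],None,fx=4,fy=4,interpolation=cv2.INTER_CUBIC)
B=cv2.resize(a[115:225,345:430],None,fx=4,fy=4,interpolation=cv2.INTER_CUBIC)
A=A[:,:540];cv2.imwrite("pics/crop1.png",cv2.resize(np.hstack([A[:,:460],B]),(800,440)))
for c in ("top","side"):
    f=grab(c); W=pts(f)
    x,y,z=W[...,0],W[...,1],W[...,2]
    col=f["color"].astype(int); grey=(col.max(-1)-col.min(-1)<40)&(col.min(-1)>110)
    m=grey&(np.hypot(x-.51,y-.326)<.115)&(z<.04)
    n,l,st,cc=cv2.connectedComponentsWithStats(m.astype(np.uint8)); m=l==1+np.argmax(st[1:,4])
    r=cv2.minAreaRect(W[m][:,:2].astype(np.float32)*1000); print(c,"cover",r,np.nanmedian(z[m]))
    m=(np.hypot(x-.51,y-.326)<.05)&(z>.05); print("block",m.sum(),cv2.minAreaRect(W[m][:,:2].astype(np.float32)*1000),z[m].max())
    for nm,lo,hi in(("rim",.088,.102),("guides",.106,.122),("keeper",.122,.14)):
        m=(np.hypot(x-.632,y+.168)<.16)&(z>lo)&(z<hi)&(x>.54)
        print(nm,m.sum(),cv2.minAreaRect(W[m][:,:2].astype(np.float32)*1000))
    for n in ("bin_seat","pin_top","keeper","button_pivot","button_peg","cover_grip","cover_hole"): print(n,tips(n,c,f)[:3])
    m=(np.hypot(x-.512,y+.075)<.02)&(z>.14);print("peg",m.sum(),W[m].mean(0) if m.any() else 0, W[m].max(0) if m.any() else 0)
E
```

```text
top cover ((507.4637451171875, 325.2818603515625), (106.42097473144531, 172.7061767578125), 71.64097595214844) 0.011419581028414005
block 77 ((509.4413146972656, 322.7086486816406), (50.21818542480469, 13.774364471435547), 70.23822021484375) 0.06460098179066032
rim 1433 ((638.3553466796875, -158.87161254882812), (146.15078735351562, 203.76470947265625), 84.62369537353516)
guides 353 ((635.2425537109375, -160.41818237304688), (152.6077117919922, 204.60081481933594), 84.92205047607422)
keeper 259 ((674.0277099609375, -135.3293914794922), (98.19184875488281, 205.08111572265625), 42.67536544799805)
bin_seat [(0.9, [0.629, -0.165, 0.092], [389, 165])]
pin_top [(0.94, [0.659, -0.177, 0.102], [393, 154])]
keeper [(0.73, [0.715, -0.178, 0.12], [394, 134])]
button_pivot [(0.95, [0.568, -0.088, 0.106], [365, 186])]
button_peg [(0.63, [0.513, -0.074, 0.135], [362, 204])]
cover_grip [(0.98, [0.508, 0.326, 0.034], [230, 210]), (0.96, [0.235, 0.3, 0.028], [241, 298]), (0.79, [0.32, -0.14, 0.032], [382, 267])]
cover_hole [(0.93, [0.532, 0.312, 0.008], [236, 203]), (0.78, [0.334, -0.112, -0.001], [3
[... 805 characters left out ...]
5, -0.011, -0.002], [263, 188])]
pin_top [(0.95, [0.66, -0.167, 0.1], [308, 144]), (0.41, [0.63, -0.166, 0.093], [316, 148])]
keeper [(0.69, [0.718, -0.174, 0.114], [293, 134])]
button_pivot [(0.79, [0.573, -0.095, 0.109], [323, 164])]
button_peg [(0.45, [0.516, -0.076, 0.14], [338, 166]), (0.19, [0.523, 0.243, -0.003], [288, 277])]
cover_grip [(0.92, [0.33, -0.137, 0.031], [399, 196]), (0.87, [0.239, 0.301, 0.034], [381, 335]), (0.77, [0.51, 0.328, 0.04], [276, 298])]
cover_hole [(0.96, [0.538, 0.315, 0.007], [270, 295]), (0.66, [0.251, 0.271, -0.001], [379, 327]), (0.63, [0.339, -0.109, -0.002], [392, 208])]
peg 32 [ 0.51399722 -0.07242605  0.15088624] [ 0.52166324 -0.06660169  0.15945717]
```

View pics/crop1.png

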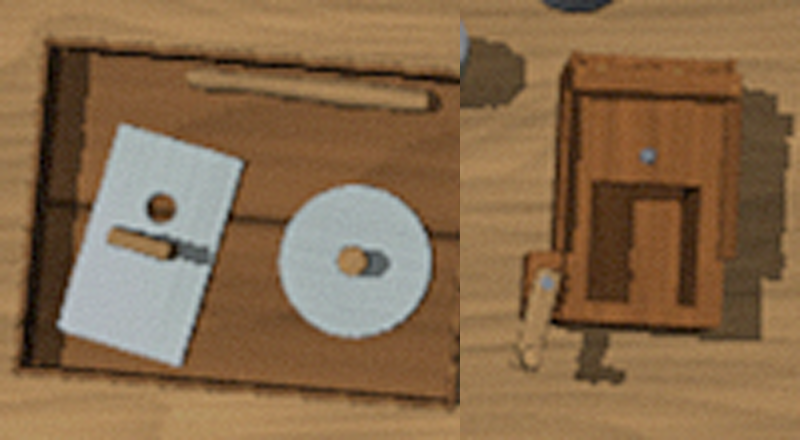

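The crop shows the aluminium cover lying with its hole toward the far side at crop px (160,207). The grip block is at (145,243). The bin has its pin at (648,156), and the button is swung out with its peg at (528,357).

Estimates:

| Item | Position | Yaw |
|---|---|---|
| Cover | (.510, .325) | -18.7° |
| Seat | (.632, -.1685) | -5.4° |

I'll turn first, then travel.

```bash
cat > st.py <<'E'
import sys,numpy as np
from scipy.spatial.transform import Rotation as R
from rig import get_state
s=get_state(); q=s["tcp_rot"]; r=R.from_quat([q[1],q[2],q[3],q[0]]).as_matrix()
print("t",round(s["time"],2),"tcp",s["eef_pos"].round(4),"yaw_y",round(float(np.degrees(np.arctan2(r[1,1],r[0,1]))),2),"tilt",r[:2,2].round(4),"F",s["contact_force"].round(1),"w",round(s["grip_width"],4),"g",round(s["grasp_force"],1),"q",s["joint_pos"].round(2))
a=list(map(float,sys.argv[1:]))
if len(a)>=3:
    d=r.T@(np.array(a[:3])-s["eef_pos"])/.05; print("units",d.round(3),"max",abs(d).max().round(2))
    if len(a)>3: print("yaw units az",(-(a[3]-np.degrees(np.arctan2(r[1,1],r[0,1])))/8).round(3))
E
python3 -m creep '[0,0,0,0,0,-1, 0,0,0,0,0,-1, 0,0,0,0,0,-1, 0,0,0,0,0,-1, 0,0,0,0,0,-1, 0,0,0,0,0,-0.9]' 1 >/dev/null
python3 -m creep '[0.98,0.37,0,0,0,0, 0.98,0.37,0,0,0,0, 0.98,0.37,0,0,0,0, 0.98,0.37,0,0,0,0, 0.98,0.37,0,0,0,0, 0.98,0.37,0,0,0,0, 0.98,0.37,0,0,0,0, 0.98,0.37,0,0,0,0]'
python3 st.py .51 .325 .231 -18.7
```

```text
time: 3.8
eef_pos: [0.5017, -0.1996, 0.2315]
tcp_rot: [0.0, 0.813, 0.583, 0.0]
contact_force: [0.9, -1.2, -0.1]
grip_width: 0.0855
grasp_force: 0.0
t 3.8 tcp [ 0.5017 -0.1996  0.2315] yaw_y -18.69 tilt [ 0.0005 -0.0004] F [ 0.9 -1.2 -0.1] w 0.0855 g 0.0 q [-0.46  0.26  1.58 -0.    1.3  -0.13]
units [ 9.992e+00 -3.205e+00  6.000e-03] max 9.99
yaw units az 0.001
```

```bash

python3 -m creep '[0.91,-0.29,0,0,0,0, 0.91,-0.29,0,0,0,0, 0.91,-0.29,0,0,0,0, 0.91,-0.29,0,0,0,0, 0.91,-0.29,0,0,0,0, 0.91,-0.29,0,0,0,0]' >/dev/null
python3 -m creep '[0.91,-0.29,0,0,0,0, 0.91,-0.29,0,0,0,0, 0.91,-0.29,0,0,0,0, 0.91,-0.29,0,0,0,0, 0.91,-0.29,0,0,0,0, 0,0,1,0,0,0, 0,0,1,0,0,0, 0,0,0,0,0,0]' >/dev/null
python3 st.py .51 .325 .018 -18.7
python3 - <<'E'
from h import *
f=grab("side"); save(f,"s2.png",(170,190,370,340),4)
print(tips("cover_grip","side",f))
E
```

```text
t 5.55 tcp [0.5066 0.3227 0.1274] yaw_y -18.67 tilt [-0.0087 -0.0047] F [ 0.2 -0.1 -0.1] w 0.0854 g 0.0 q [0.5  0.44 1.58 0.   1.13 0.82]
units [0.081 0.064 2.187] max 2.19
yaw units az 0.004
[(0.95, [0.511, 0.325, 0.04], [276, 297]), (0.74, [0.242, 0.3, 0.034], [380, 334]), (0.74, [0.328, -0.136, 0.029], [400, 197])]
```

View pics/s2.png

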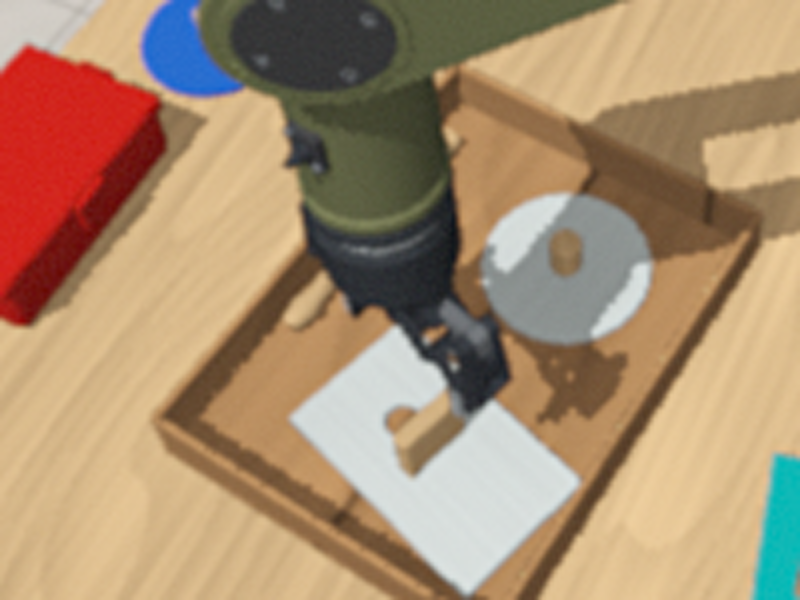

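The gripper hangs above the block with one finger on each side along the cover. I'll go down and grip.

```bash

python3 -m creep '[0.05,0.03,0.5,0,0,0, 0,0,0.5,0,0,0, 0,0,0.5,0,0,0, 0,0,0.4,0,0,0, 0,0,0.15,0,0,0, 0,0,0,0,0,0]' >/dev/null
python3 st.py .51 .325 .018 -18.7
python3 -m creep '[0,0,0,0,0,0, 0,0,0,0,0,0, 0,0,0,0,0,0, 0,0,0,0,0,0, 0,0,0,0,0,0, 0,0,0,0,0,0]' -1 60
python3 st.py
```

```text
t 6.4 tcp [0.5135 0.3266 0.0302] yaw_y -18.71 tilt [0.0022 0.0012] F [ 0.4 -0.5  0.7] w 0.0852 g 0.0 q [ 0.5   0.56  1.67 -0.    0.92  0.82]
units [-0.053 -0.056  0.244] max 0.24
yaw units az -0.001
time: 7.15
eef_pos: [0.512, 0.3263, 0.0292]
tcp_rot: [-0.0, 0.813, 0.583, 0.0]
contact_force: [-2.0, 0.2, 5.8]
grip_width: 0.0132
grasp_force: 59.9
t 7.15 tcp [0.512  0.3263 0.0292] yaw_y -18.7 tilt [-0.0002  0.0003] F [-2.   0.2  5.8] w 0.0132 g 59.9 q [0.5  0.56 1.67 0.   0.92 0.82]
```

```bash

python3 -m creep '[0,0,-0.4,0,0,0, 0,0,-0.8,0,0,0, 0,0,-1,0,0,0, 0,0,-1,0,0,0, 0,0,-0.8,0,0,-0.55, 0,0,-0.5,0,0,-0.55, 0,0,0,0,0,-0.56, 0,0,0,0,0,0]' 
python3 st.py .597 -.165 .25 -5.4
```

```text
time: 8.15
eef_pos: [0.5118, 0.3257, 0.253]
tcp_rot: [0.0, 0.74, 0.673, -0.001]
contact_force: [-1.1, 0.6, -3.7]
grip_width: 0.0134
grasp_force: 59.0
t 8.15 tcp [0.5118 0.3257 0.253 ] yaw_y -5.46 tilt [-0.0011 -0.001 ] F [-1.1  0.6 -3.7] w 0.0134 g 59.0 q [ 0.5   0.34  1.4  -0.    1.4   0.59]
units [-9.607  2.63   0.068] max 9.61
yaw units az -0.008
```

```bash

python3 -m creep '[-0.6,0.16,0,0,0,0, -0.9,0.25,0,0,0,0, -0.95,0.26,0,0,0,0, -0.95,0.26,0,0,0,0, -0.95,0.26,0,0,0,0, -0.95,0.26,0,0,0,0]' >/dev/null 
python3 -m creep '[-0.95,0.26,0,0,0,0, -0.95,0.26,0,0,0,0, -0.9,0.25,0,0,0,0, -0.8,0.22,0,0,0,0, -0.7,0.19,0,0,0,0, 0,0,0,0,0,0, 0,0,0,0,0,0]' >/dev/null
python3 st.py .597 -.165 .25 -5.4
python3 - <<'E'
from h import *
s=get_state()
for c in("top","side"):
    f=grab(c)
    if c=="side": save(f,"s3.png",(230,60,400,200),4)
    W=pts(f);x,y,z=W[...,0],W[...,1],W[...,2]
    col=f["color"].astype(int); grey=(col.max(-1)-col.min(-1)<40)&(col.min(-1)>90)
    m=grey&(np.hypot(x-.597,y+.165)<.12)&(abs(z-.23)<.03)
    print(c,m.sum(),m.any() and cv2.minAreaRect(W[m][:,:2].astype(np.float32)*1000),np.nanmedian(z[m]))
    if m.any(): print("plane",np.linalg.lstsq(np.c_[W[m][:,:2]-[.6,-.165],np.ones(m.sum())],W[m][:,2],rcond=None)[0].round(4))
    for n in("cover_grip","cover_hole","pin_top","button_peg"): print(n,tips(n,c,f))
E
```

```text
t 9.78 tcp [ 0.597  -0.1638  0.2524] yaw_y -5.5 tilt [-0.0027  0.0015] F [-0.9  0.  -2.9] w 0.013 g 58.9 q [-0.34  0.36  1.38  0.    1.41 -0.24]
units [-0.024  0.002  0.048] max 0.05
yaw units az -0.012
top 968 ((597.673583984375, -168.2211151123047), (102.60323333740234, 170.5552215576172), 84.73995971679688) 0.23429178465356304
plane [-0.0011  0.002   0.2342]
cover_grip [(0.95, [0.236, 0.3, 0.029], [241, 298]), (0.76, [0.317, -0.139, 0.029], [382, 268]), (0.75, [0.6, -0.168, 0.252], [400, 169])]
cover_hole [(0.95, [0.335, -0.112, -0.0], [372, 261]), (0.93, [0.623, -0.171, 0.226], [399, 161]), (0.63, [0.246, 0.274, 0.003], [250, 293])]
pin_top [(0.63, [0.657, -0.172, 0.1], [392, 155]), (0.52, [0.714, -0.177, 0.116], [394, 135])]
button_peg [(0.73, [0.51, -0.078, 0.135], [363, 205])]
side 1177 ((599.11767578125, -165.92518615722656), (107.04344940185547, 171.76150512695312), 83.73284912109375) 0.23596084118965277
plane [ 0.001  -0.0051  0.2359]
cover_grip [(0.73, [0.327, -0.137, 0.03], [400, 197]), (0.68, [0.242, 0.301, 0.031], [380, 335]), (0.56, [0.601, -0.164, 0.263], [324, 108])]
cover_hole [(0.8, [0.629, -0.169, 0.231], [316, 113]), (0.74, [0.25, 0.272, 0.002], [379, 327]), (0.68, [0.338, -0.104, 0.004], [393, 208])]
pin_top [(0.79, [0.663, -0.17, 0.102], [307, 142])]
button_peg [(0.59, [0.516, -0.076, 0.138], [338, 167])]
```

View pics/s3.png

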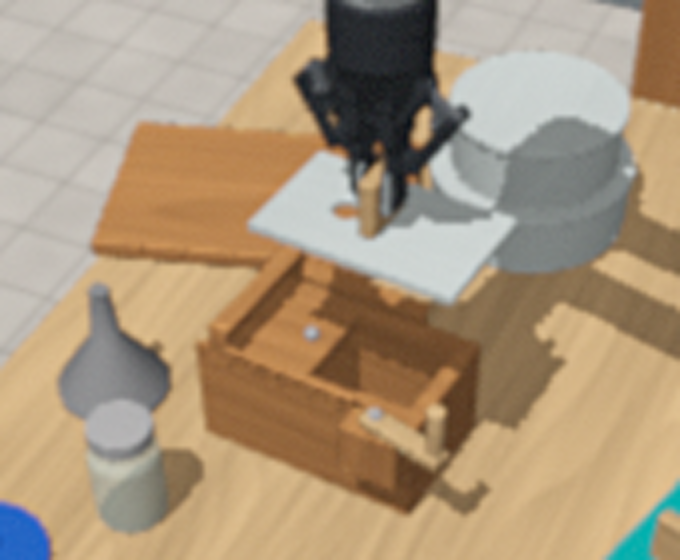

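The cover hangs level above the bin with its hole in line with the pin (pin at crop px 312,333; hole at 345,210). I'll tilt the far end up a little and lower it, watching the force.

```bash

python3 -m creep '[0.03,0,0.5,0,0,0, 0,0,0.7,0,0,0, 0,0,0.6,0,0,0, 0,0,0.4,-0.46,0,0, 0,0,0.15,0,0,0, 0,0,0,0,0,0, 0,0,0,0,0,0]' >/dev/null; python3 st.py .598 -.162 .122
python3 - <<'E'
from h import *
f=grab("top");print(tips("cover_hole","top",f)[:3],tips("pin_top","top",f))
save(f,"t4.png",(345,110,440,220),5)
W=pts(f);x,y,z=W[...,0],W[...,1],W[...,2]
col=f["color"].astype(int); grey=(col.max(-1)-col.min(-1)<40)&(col.min(-1)>90)
m=grey&(np.hypot(x-.597,y+.165)<.12)&(abs(z-.115)<.02)
print(m.sum(),cv2.minAreaRect(W[m][:,:2].astype(np.float32)*1000),np.nanmedian(z[m]))
E
```

```text
t 11.15 tcp [ 0.6    -0.1631  0.1377] yaw_y -5.4 tilt [ 0.0663 -0.007 ] F [-0.3 -0.4 -2.9] w 0.0129 g 59.3 q [-0.34  0.42  1.58  0.02  1.07 -0.26]
units [ 0.019 -0.063  0.31 ] max 0.31
[(0.93, [0.338, -0.111, -0.001], [371, 260]), (0.77, [0.243, 0.272, 0.007], [251, 294]), (0.62, [0.629, -0.171, 0.118], [393, 164])] [(0.77, [0.656, -0.174, 0.103], [393, 155]), (0.33, [0.628, 0.192, 0.016], [273, 171])]
804 ((603.0969848632812, -155.5382080078125), (126.6651611328125, 168.62820434570312), 84.00424194335938) 0.11881105772748446
```

View pics/t4.png

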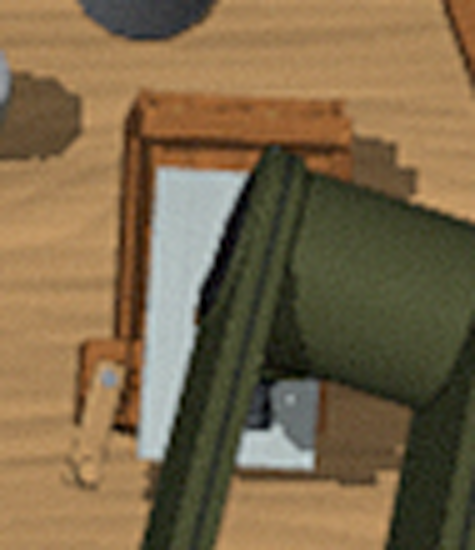

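The cover's far edge (crop px 155-245, row 170) is short of the keeper bar (rows 95-140) and lies between the guides. Now I'll lower it.

```bash

python3 -m creep '[0,-0.06,0.15,0,0,0, 0,0,0.05,0,0,0, 0,0,0,0,0,0, 0,0,0,0,0,0]' >/dev/null; python3 st.py .598 -.162 .122
python3 -m creep '[0,0,0.04,0,0,0, 0,0,0.04,0,0,0, 0,0,0,0,0,0, 0,0,0,0,0,0]' >/dev/null; python3 st.py .598 -.162 .122
```

```text
t 11.8 tcp [ 0.5962 -0.1625  0.1261] yaw_y -5.41 tilt [ 0.064  -0.0061] F [ 0.4  0.7 -3.4] w 0.0129 g 59.3 q [-0.34  0.43  1.6   0.02  1.05 -0.26]
units [0.013 0.029 0.085] max 0.08
t 12.3 tcp [ 0.5964 -0.1624  0.1221] yaw_y -5.41 tilt [ 0.0638 -0.006 ] F [-0.1  0.1 -4. ] w 0.0132 g 59.4 q [-0.34  0.43  1.61  0.02  1.04 -0.26]
units [0.012 0.032 0.004] max 0.03
```

```bash

python3 -m creep '[0,0,0.03,0,0,0, 0,0,0,0,0,0, 0,0,0,0,0,0]' >/dev/null; python3 st.py .598 -.162 .122
python3 -m creep '[0,0,0.03,0,0,0, 0,0,0,0,0,0, 0,0,0,0,0,0]' >/dev/null; python3 st.py .598 -.162 .122
```

```text
t 12.68 tcp [ 0.5965 -0.1625  0.1219] yaw_y -5.41 tilt [ 0.0646 -0.0063] F [-2.2  0.9  5.8] w 0.0131 g 60.7 q [-0.34  0.43  1.61  0.02  1.04 -0.26]
units [0.013 0.03  0.   ] max 0.03
t 13.05 tcp [ 0.5965 -0.1625  0.1219] yaw_y -5.4 tilt [ 0.0654 -0.0066] F [-6.3  2.  13.5] w 0.0129 g 62.0 q [-0.34  0.43  1.61  0.02  1.03 -0.26]
units [ 0.013  0.028 -0.001] max 0.03
```

```bash

python3 -m creep '[0,0,-0.05,0,0,0, 0,0,0,0,0,0, 0,0,0,0,0,0, 0,0,0,0,0,0, 0,0,0,0,0,0]' -0.3 20 >/dev/null; python3 st.py
python3 - <<'E'
from h import *
f=grab("side");print(tips("cover_hole","side",f)[:3],tips("pin_top","side",f),tips("cover_grip","side",f))
save(f,"s5.png",(260,80,390,190),6)
W=pts(f);x,y,z=W[...,0],W[...,1],W[...,2]
col=f["color"].astype(int); grey=(col.max(-1)-col.min(-1)<40)&(col.min(-1)>90)
m=grey&(np.hypot(x-.597,y+.165)<.12)&(abs(z-.105)<.02)
print(m.sum(),cv2.minAreaRect(W[m][:,:2].astype(np.float32)*1000),np.nanmedian(z[m]))
print("plane",np.linalg.lstsq(np.c_[W[m][:,:2]-[.597,-.165],np.ones(m.sum())],W[m][:,2],rcond=None)[0].round(4))
E
```

```text
t 13.68 tcp [ 0.5964 -0.1624  0.1213] yaw_y -5.41 tilt [ 0.0635 -0.0059] F [-0.3 -0.2 -0.4] w 0.0298 g 0.0 q [-0.34  0.43  1.61  0.02  1.04 -0.26]
[(0.87, [0.246, 0.273, 0.001], [380, 328]), (0.85, [0.339, -0.107, 0.005], [392, 207]), (0.63, [0.632, -0.166, 0.101], [316, 146])] [(0.63, [0.663, -0.171, 0.099], [308, 143]), (0.32, [0.631, -0.163, 0.094], [315, 148]), (0.15, [0.491, 0.164, 0.025], [311, 254])] [(0.91, [0.324, -0.138, 0.032], [401, 196]), (0.83, [0.24, 0.301, 0.03], [380, 335]), (0.74, [0.601, -0.162, 0.131], [324, 143])]
990 ((604.7473754882812, -158.36117553710938), (135.47657775878906, 181.31515502929688), 85.22203826904297) 0.10329697184409681
plane [0.0604 0.0091 0.104 ]
```

View pics/s5.png

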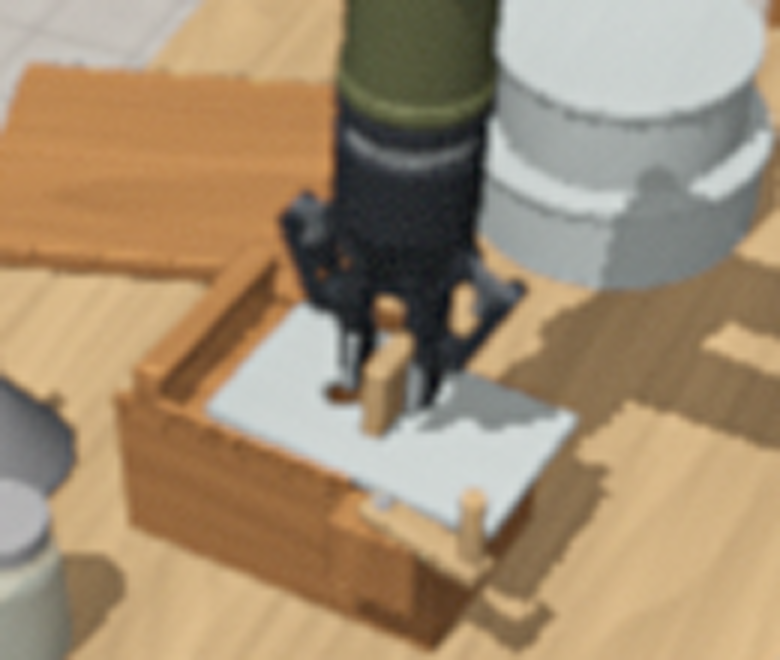

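The cover now rests free, tilted 3.5° on the pin and the near rim. Its far edge (crop px 210-300, rows 310-410) is short of the keeper bar. I'll lower the slightly open fingers and push the block away.

```bash

python3 -m creep '[0,0,0.14,0,0,0, 0,0.15,0,0,0,0, 0,0.1,0,0,0,0, 0,0.1,0,0,0,0, 0,0.1,0,0,0,0, 0,0,0,0,0,0]' >/dev/null; python3 st.py
python3 -m creep '[0,0.06,0,0,0,0, 0,0.06,0,0,0,0, 0,0.06,0,0,0,0, 0,0,0,0,0,0]' >/dev/null; python3 st.py
python3 - <<'E'
from h import *
for c in("side","top"):
    f=grab(c);print(tips("cover_hole",c,f)[:3],tips("cover_grip",c,f))
    W=pts(f);x,y,z=W[...,0],W[...,1],W[...,2]
    col=f["color"].astype(int); grey=(col.max(-1)-col.min(-1)<40)&(col.min(-1)>90)
    m=grey&(np.hypot(x-.62,y+.165)<.12)&(abs(z-.105)<.02)
    print("plane",m.sum(),np.linalg.lstsq(np.c_[W[m][:,:2]-[.62,-.165],np.ones(m.sum())],W[m][:,2],rcond=None)[0].round(4))
E
```

```text
t 14.62 tcp [ 0.6202 -0.1648  0.1163] yaw_y -5.4 tilt [ 0.0652 -0.0064] F [0.7 0.1 0.3] w 0.03 g 0.0 q [-0.33  0.47  1.56  0.02  1.05 -0.25]
t 15.12 tcp [ 0.629  -0.1656  0.1168] yaw_y -5.41 tilt [ 0.0653 -0.0063] F [-0.7 -0.7 -0.3] w 0.0297 g 0.2 q [-0.33  0.48  1.54  0.02  1.06 -0.24]
[(0.97, [0.245, 0.27, 0.0], [381, 327]), (0.7, [0.654, -0.169, 0.1], [310, 144]), (0.65, [0.337, -0.105, 0.004], [393, 208])] [(0.79, [0.626, -0.165, 0.131], [317, 140]), (0.75, [0.326, -0.136, 0.029], [401, 197]), (0.61, [0.241, 0.301, 0.032], [380, 335])]
plane 1028 [0.0572 0.0139 0.1051]
[(0.94, [0.246, 0.272, 0.006], [251, 293]), (0.74, [0.645, -0.172, 0.102], [392, 159]), (0.58, [0.335, -0.114, -0.003], [372, 261])] [(0.92, [0.238, 0.301, 0.029], [240, 297]), (0.7, [0.621, -0.167, 0.126], [392, 166])]
plane 800 [ 0.0508 -0.0079  0.1042]
```

Still tilted and sliding freely, with about 7–10 mm to go.

```bash

python3 -m creep '[0,0.06,0,0,0,0, 0,0.06,0,0,0,0, 0,0,0,0,0,0]' >/dev/null; python3 st.py
python3 -m creep '[0,0.06,0,0,0,0, 0,0,0,0,0,0]' >/dev/null; python3 st.py
cat > cv.py <<'E'
from h import *
for c in("side","top"):
    f=grab(c);print(tips("cover_hole",c,f)[:3],tips("cover_grip",c,f)[:3])
    W=pts(f);x,y,z=W[...,0],W[...,1],W[...,2]
    col=f["color"].astype(int); grey=(col.max(-1)-col.min(-1)<40)&(col.min(-1)>90)
    m=grey&(np.hypot(x-.63,y+.165)<.12)&(abs(z-.105)<.02)
    print("plane",m.sum(),np.linalg.lstsq(np.c_[W[m][:,:2]-[.63,-.165],np.ones(m.sum())],W[m][:,2],rcond=None)[0].round(4))
E
python3 cv.py
```

```text
t 15.8 tcp [ 0.6347 -0.1661  0.1171] yaw_y -5.41 tilt [ 0.0646 -0.0062] F [ 0.5 -0.4 -0.3] w 0.0297 g 0.0 q [-0.33  0.48  1.53  0.02  1.07 -0.24]
t 16.05 tcp [ 0.6369 -0.1662  0.1171] yaw_y -5.4 tilt [ 0.0632 -0.0059] F [-2.   0.1  1. ] w 0.0299 g 0.9 q [-0.33  0.49  1.52  0.02  1.07 -0.24]
[(0.88, [0.661, -0.169, 0.097], [308, 144]), (0.87, [0.249, 0.271, 0.0], [380, 327]), (0.67, [0.336, -0.106, 0.002], [393, 208])] [(0.64, [0.632, -0.166, 0.128], [315, 140]), (0.59, [0.325, -0.139, 0.032], [401, 196])]
plane 969 [0.0013 0.0287 0.1007]
[(0.85, [0.656, -0.172, 0.096], [391, 156]), (0.82, [0.335, -0.114, -0.001], [372, 261]), (0.65, [0.246, 0.27, 0.003], [251, 293])] [(0.85, [0.629, -0.169, 0.123], [392, 164]), (0.59, [0.236, 0.3, 0.029], [241, 298])]
plane 768 [-0.0026  0.005   0.0998]
```

The cover dropped flat: its top is at z≈0.100 and the slope is about 0. I'll back off, level the tool, lift and turn it for the button peg.

```bash

python3 -m creep '[0,-0.12,0,0,0,0, 0,0,-0.2,0,0,0, 0,0,-0.6,0,0,0, 0,0,-1,0.46,0,0, 0,0,-0.6,0,0,0]' >/dev/null
python3 -m creep '[0,0,0,0,0,1, 0,0,0,0,0,1, 0,0,0,0,0,1, 0,0,0,0,0,1, 0,0,0,0,0,1, 0,0,0,0,0,1]' 0.1 >/dev/null
python3 -m creep '[0,0,0,0,0,1, 0,0,0,0,0,1, 0,0,0,0,0,1, 0,0,0,0,0,1, 0,0,0,0,0,1, 0,0,0,0,0,1, 0,0,0,0,0,0.4, 0,0,0,0,0,0]' >/dev/null
python3 st.py .513 -.0755 .215 -105
python3 - <<'E'
from h import *
f=grab("side");save(f,"s6.png",(250,80,380,190),6)
for n in("button_peg","button_pivot","jar"): print(tips(n,"side",f))
E
```

```text
t 18.73 tcp [ 0.6258 -0.1654  0.2377] yaw_y -104.57 tilt [ 0.0018 -0.0005] F [-0.4 -0.9 -0.4] w 0.0469 g 0.0 q [-0.32  0.4   1.34  0.    1.4   1.5 ]
units [-2.637 -1.171  0.449] max 2.64
yaw units az 0.053
[(0.73, [0.516, -0.075, 0.137], [338, 167]), (0.27, [0.49, 0.162, 0.024], [312, 254])]
[(0.7, [0.573, -0.094, 0.109], [323, 164])]
[(0.88, [0.749, -0.013, -0.004], [264, 188]), (0.33, [0.517, -0.074, 0.136], [337, 168])]
```

View pics/s6.png

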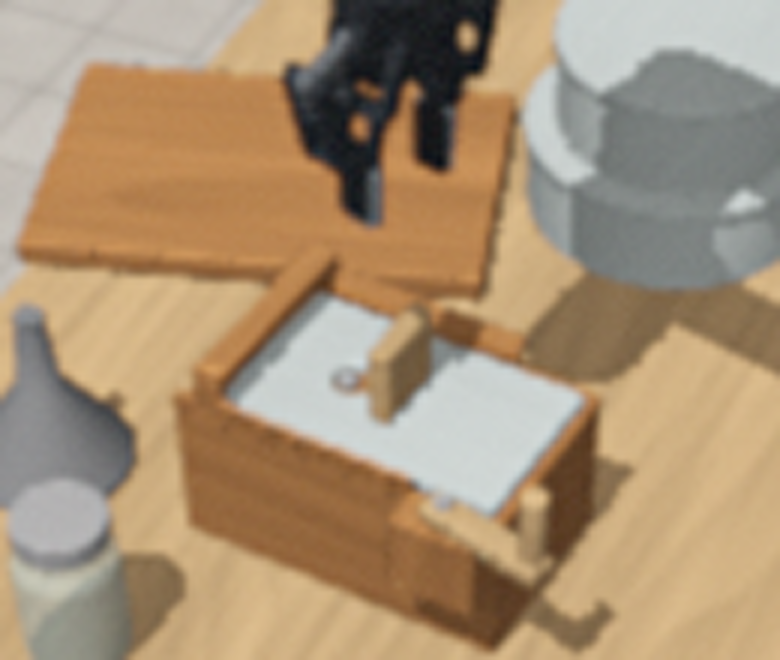

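The cover lies flat, its far end is under the keeper, and the pin shows in the hole at (347,378). The peg stands at (535,525). I'll go over it now.

```bash

python3 -m creep '[-0.88,-0.39,0,0,0,0, -0.88,-0.39,0,0,0,0, -0.88,-0.39,0,0,0,0, 0,0,0.4,0,0,0, 0,0,0,0,0,0, 0,0,0,0,0,0]' >/dev/null
python3 st.py .514 -.0755 .125 -105
python3 - <<'E'
from h import *
f=grab("side");save(f,"s7.png",(270,80,390,190),6)
print(tips("button_peg","side",f))
E
```

```text
t 19.68 tcp [ 0.5133 -0.0757  0.2173] yaw_y -104.61 tilt [ 0.001  -0.0003] F [0.3 0.8 1.4] w 0.0475 g 0.0 q [-0.23  0.24  1.64 -0.    1.26  1.6 ]
units [ 0.011 -0.007  1.845] max 1.85
yaw units az 0.048
[(0.51, [0.516, -0.075, 0.138], [338, 167]), (0.29, [0.634, -0.164, 0.095], [315, 148]), (0.19, [0.661, -0.17, 0.093], [308, 144])]
```

View pics/s7.png

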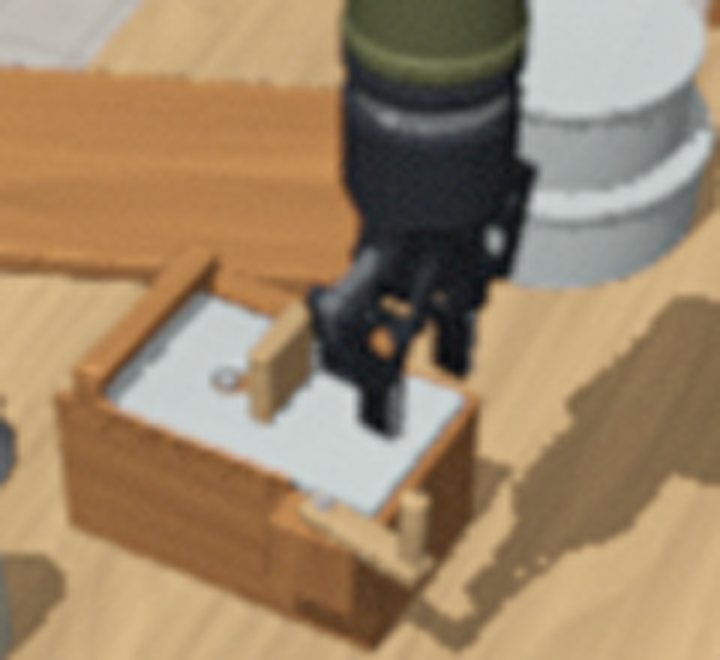

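The fingers stand on either side of the peg (peg top at px 413,497). Down, then narrow.

```bash

python3 -m creep '[0,0,0.5,0,0,0, 0,0,0.6,0,0,0, 0,0,0.5,0,0,0, 0,0,0.2,0,0,0, 0,0,0,0,0,0]' >/dev/null
python3 st.py .514 -.0755 .125 -105
python3 -m creep '[0,0,0,0,0,0, 0,0,0,0,0,0, 0,0,0,0,0,0]' -0.5 20 >/dev/null
python3 st.py .514 -.0755 .125 -105
python3 - <<'E'
# arc plan: chord step of 10.0 deg at r=58 in tool frame: rotate CCW -> az=-10/8>1, use 7.7deg steps
import numpy as np
r=.058;P=np.array([.569,-.090])
for d in (4,6,7,7.7): 
    t=np.radians(d); print(d,"chord/tool units ty",(r*np.sin(t)/.05).round(3),"tx toward pivot",(r*(1-np.cos(t))/.05).round(3))
E
```

```text
t 20.4 tcp [ 0.5126 -0.0755  0.1265] yaw_y -104.62 tilt [-0.0008  0.0002] F [ 0.8 -0.9  0.5] w 0.0472 g 0.0 q [-0.23  0.34  1.77  0.    1.04  1.6 ]
units [ 0.027 -0.007  0.029] max 0.03
yaw units az 0.047
t 20.77 tcp [ 0.5129 -0.0754  0.1274] yaw_y -104.61 tilt [ 0.0014 -0.0003] F [ 0.8 -0.3 -1.3] w 0.0212 g 0.0 q [-0.23  0.33  1.77  0.    1.04  1.6 ]
units [ 0.023 -0.003  0.048] max 0.05
yaw units az 0.049
4 chord/tool units ty 0.081 tx toward pivot 0.003
6 chord/tool units ty 0.121 tx toward pivot 0.006
7 chord/tool units ty 0.141 tx toward pivot 0.009
7.7 chord/tool units ty 0.155 tx toward pivot 0.01
```

```bash

python3 -m creep '[0.01,0.153,0,0,0,-0.95, 0.01,0.153,0,0,0,-0.95, 0.01,0.153,0,0,0,-0.95, 0.01,0.153,0,0,0,-0.95, 0.01,0.153,0,0,0,-0.95, 0.01,0.153,0,0,0,-0.95]' >/dev/null
python3 st.py
python3 -m creep '[0.01,0.153,0,0,0,-0.95, 0.01,0.153,0,0,0,-0.95, 0.01,0.153,0,0,0,-0.95, 0.01,0.153,0,0,0,-0.95, 0,0,0,0,0,0]' >/dev/null
python3 st.py .5635 -.1477 .127 -5.4
python3 - <<'E'
from h import *
f=grab("side");print(tips("button_peg","side",f))
f=grab("top");print(tips("button_peg","top",f))
E
```

```text
t 21.52 tcp [ 0.5182 -0.1196  0.1269] yaw_y -58.76 tilt [-0.0008  0.0004] F [-1.9  0.5 -0.1] w 0.021 g 0.4 q [-0.31  0.35  1.74  0.    1.05  0.72]
t 22.15 tcp [ 0.5411 -0.141   0.1269] yaw_y -28.71 tilt [ 0.0007 -0.0003] F [ 0.1  1.  -0.6] w 0.021 g 0.0 q [-0.33  0.38  1.68 -0.    1.08  0.17]
units [ 0.098  0.458 -0.001] max 0.46
yaw units az -2.913
[(0.52, [0.54, -0.141, 0.139], [339, 150]), (0.4, [0.714, -0.175, 0.114], [294, 134])]
[(0.63, [0.535, -0.142, 0.137], [385, 196])]
```

```bash

python3 -m creep '[0.01,0.153,0,0,0,-0.97, 0.01,0.153,0,0,0,-0.97, 0.01,0.153,0,0,0,-0.97, 0,0,0,0,0,0]' >/dev/null
python3 st.py
python3 -m creep '[0,0.06,0,0,0,0, 0,0.04,0,0,0,0, 0,0,0,0,0,0]' >/dev/null
python3 st.py
python3 - <<'E'
from h import *
f=grab("side");print(tips("button_peg","side",f))
f=grab("top");print(tips("button_peg","top",f))
E
```

```text
t 22.85 tcp [ 0.5627 -0.1474  0.1267] yaw_y -5.45 tilt [ 0.0004 -0.0001] F [-0.1 -0.  -0.2] w 0.0212 g 0.0 q [-0.33  0.41  1.63  0.    1.1  -0.23]
t 23.23 tcp [ 0.5675 -0.1478  0.1267] yaw_y -5.37 tilt [0.0001 0.0001] F [0.2 0.4 0.5] w 0.0214 g 0.1 q [-0.33  0.42  1.62  0.    1.1  -0.23]
[(0.34, [0.633, -0.164, 0.093], [315, 148]), (0.32, [0.661, -0.171, 0.096], [308, 144]), (0.17, [0.714, -0.175, 0.116], [294, 134])]
[]
```

```bash

python3 -m creep '[0,0.04,0,0,0,0, 0,0,0,0,0,0, 0,0,0,0,0,0]' >/dev/null; python3 st.py
python3 -m creep '[0,0.04,0,0,0,0, 0,0,0,0,0,0, 0,0,0,0,0,0]' >/dev/null; python3 st.py
```

```text
t 23.8 tcp [ 0.5676 -0.1479  0.1266] yaw_y -5.33 tilt [-0.0034  0.0004] F [-5.4 -0.2  4.3] w 0.0216 g 2.5 q [-0.33  0.42  1.62 -0.    1.11 -0.23]
t 24.18 tcp [ 0.5678 -0.1479  0.1265] yaw_y -5.33 tilt [-0.0067  0.0008] F [-9.1  0.1  6. ] w 0.0211 g 4.4 q [-0.33  0.42  1.61 -0.    1.11 -0.23]
```

It's at the stop: the force rises with no further motion. I'll back off, lift, move clear and check.

```bash

python3 -m creep '[0,-0.12,0,0,0,0, 0,-0.02,0,0,0,0, 0,0,-0.4,0,0,0, 0,0,-0.9,0,0,0, 0,0,-1,0,0,0, 0,0,-0.6,0,0,0, 0,0,0,0,0,0]' >/dev/null
python3 -m creep '[-1,0,0,0,0,0, -1,0,0,0,0,0, -1,0,0,0,0,0, -1,0,0,0,0,0, 0,0,0,0,0,0, 0,0,0,0,0,0]' 1
python3 cv.py; python3 - <<'E'
from h import *
f=grab("side")
for n in("button_peg","button_pivot","jar"): print(tips(n,"side",f)[:2])
g=grab("top")
for n in("button_peg","button_pivot","jar","roundlid_mid","spurtle_mid"): print(tips(n,"top",g)[:2])
W=pts(g);m=(np.hypot(W[...,0]-.5635,W[...,1]+.1477)<.025)&(W[...,2]>.135);print(m.sum(),W[m].mean(0))
a=cv2.resize(f["color"][90:190,260:380,::-1],(480,400),interpolation=2)
b=cv2.resize(g["color"][110:210,350:430,::-1],(320,400),interpolation=2)
cv2.imwrite("pics/fin.png",np.hstack([a,b]))
E
```

```text
time: 25.8
eef_pos: [0.5454, -0.3462, 0.27]
tcp_rot: [-0.001, 0.739, 0.673, 0.0]
contact_force: [0.0, -0.5, -0.5]
grip_width: 0.0854
grasp_force: 0.0
[(0.96, [0.25, 0.272, -0.002], [379, 327]), (0.94, [0.336, -0.104, 0.001], [393, 209]), (0.74, [0.662, -0.169, 0.094], [308, 145])] [(0.64, [0.239, 0.302, 0.031], [381, 335]), (0.6, [0.633, -0.166, 0.128], [315, 140]), (0.57, [0.326, -0.14, 0.033], [401, 195])]
plane 928 [-0.0031  0.0255  0.1007]
[(0.92, [0.246, 0.274, 0.004], [250, 293]), (0.83, [0.655, -0.173, 0.097], [392, 156]), (0.73, [0.338, -0.114, -0.0], [372, 260])] [(0.73, [0.657, -0.171, 0.102], [391, 155]), (0.72, [0.633, -0.168, 0.121], [392, 162]), (0.63, [0.324, -0.138, 0.031], [381, 266])]
plane 1645 [-0.0031  0.0138  0.0999]
[(0.72, [0.568, -0.148, 0.139], [332, 146]), (0.23, [0.63, 0.197, 0.016], [262, 247])]
[(0.89, [0.57, -0.092, 0.106], [323, 165]), (0.6, [0.523, 0.242, 0.0], [288, 276])]
[(0.69, [0.752, -0.013, -0.0], [263, 187])]
[(0.44, [0.562, -0.148, 0.135], [387, 186])]
[(0.63, [0.568, -0.089, 0.105], [365, 185])]
[(0.59, [0.752, -0.014, -0.002], [336, 131])]
[(0.64, [0.489, 0.162, 0.024], [283, 215]), (0.6, [0.842, 0.088, 0.014], [304, 103])]
[(0.56, [0.628, 0.195, 0.019], [272, 171])]
24 [ 0.56444071 -0.15006003  0.15404307]
```

View pics/fin.png

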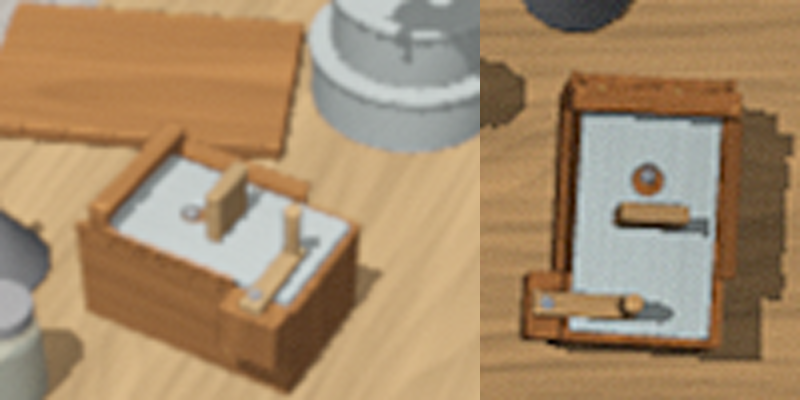

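The cover is seated flat with the pin in its hole (right panel px 648,178) and its far end under the bar. The button lies squarely across the near end (545-640, 303), and the jar, lid and spurtle haven't moved. Handing in.

```bash
python3 -c "
from rig import workorder
print(workorder.close_job())"
```

```text
the job is handed in; nothing more can be done
None
```

The oat bin is shut and the job is handed in: the cover was laid short of the pin, slid under the keeper bar and dropped flat over the pin, the turn-button is at its stop across the near end, the gripper is open and clear, and the jar and the other things in the crate are where they were.

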